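Refit a wheel on the canvas trolley's axle with its linchpin

TASK

The near-side wheel of this canvas trolley has been left part-way along its stub axle: push it gently fully home, then take the linchpin from its keeper block and push it right down through the hole in the axle, finding the hole and turning the axle upright by feel, with the open ring pointing outboard. Then swing the ring over the axle's end and on down until it lies against the pin's shank below the axle, and let go. Work with a light hand, never forcing the pin against the axle, and leave the jar, the pot, the brush and the spanner where they are.

Things in the scene. Friction and masses are not known exactly. Their poses are not given: they have to be found in the camera images.
- carriage: Axle carriage of a canvas trolley, fixed on two timber chocks: a grey 40 mm square beam with a stub axle and a 100 mm rubber-tyred wheel at each end (the far-end wheel is already pinned and not part of the job). Origin on the bench straight below the pin hole to be used; z up, axles along y, the free end of the axle to be worked on points to -y (outboard).
- axle_hole (a point): Point of the carriage on the crown (top line) of the round 22 mm steel axle, 121 mm above the bench: the mouth of the pin hole lies here when the hole is upright; axes as the carriage. The hole is 11.6 mm wide and goes straight through. At the start the axle is turned (see axle_end), so the real mouth lies up to 5.3 mm from this point along +x or -x; this is not measured.
- axle_end (a point): Centre of the axle's free end face, 14 mm outboard of the hole, 110 mm above the bench; axes as the carriage. The axle turns about its own length in its socket against a light friction (3 N at its surface), stays as it is left, and starts with its hole up to 0.5 rad off upright, to either side. The pin's tip, once some 5 mm in the mouth, can draw it upright, about 2 mm past centre for play.
- wheel (a joint): How far, in m, the wheel stands outboard of its home place along the axle: 0 when its hub is hard against its stop, 0.014 to 0.022 at the start, when the hub covers the pin hole. It slides stiffly (about 3.5 N), spins freely and stays where it is left.
- hub_face (a point): Centre of the outer (outboard) face of the wheel's hub, on the axle's centre line 110 mm above the bench; axes as the carriage. Hub 36 mm in diameter; the tyre's flat outer side lies 12 mm inboard of this face and reaches out to 50 mm from the centre line. With the wheel home this face lies 10 mm inboard of the pin hole's centre.
- keeper: Wooden keeper block, 75 x 75 x 55 mm, fixed; origin at the centre of its underside, z up. The linchpin stands in the 12.5 mm hole in the middle of its top, head up.
- pin_head (a point): Centre of the steel linchpin's head, 16 (x) by 14 (y) by 30 mm tall. z up along the pin, y along the ring's hinge (7 mm below this point), +x the side to which the ring opens. The head's underside, which seats on the axle's crown, is 15 mm below this point; below it the shank is 10 mm thick, 41 mm long, its blunt tip chamfered 2 mm. 80 to 130 g. Fully home, this point is 15 mm above axle_hole.
- ring (a joint): Angle of the pin's wire ring, rad: 0 when it stands out level, square to the pin; grows as it swings down towards the tip; ends at 1.41, its bow against the shank; -0.15 to 0.08 at the start, upper stop -0.5. The hinge is stiff (0.06 N m, about 1.3 N at the bow); the ring stays where it is left. Its last part is beneath the axle: push its two sides from outboard, astride the axle.
- ring_bow (a point): Middle of the ring's bow, 46 mm from the ring's hinge. The ring is 4.4 mm wire bent nearly to a circle, 52 mm wide outside and 43 mm inside at 22 mm from the hinge; it passes over the 22 mm axle with some 10 mm to spare on each side.
- jar: Amber glass jar with a metal cap, 72 mm in diameter, about 95 mm tall, standing on the bench; origin at the centre of its underside. Not to be disturbed.
- pot: Aluminium dipping pot, 68 mm in diameter, 70 mm tall; origin at the centre of its underside. Not to be disturbed.
- brush: Flat paint brush, 200 mm long, lying on the bench; origin under its middle, x along it. Not to be disturbed.
- spanner: Steel open-ended spanner, 180 mm long, lying on the bench; origin under its middle, x along it. Not to be disturbed.

How it is judged:
By the outcome, as a careful person would: the job done as asked, in the order asked, and still so for the second after the job is handed in, with the robot touching nothing.
It also fails if it takes over 72 s, if anything falls off the work surface, if the arm or the gripper's body presses on something with over 40 N, if the wrist force passes 120 N, or if a joint passes its speed limit or range.

ROBOT

A 6-joint arm with a two-finger parallel gripper is mounted at the origin on the work surface. World frame = base frame: x ahead of the robot, y to its left, z up, the work surface at z = 0. Lengths are in mm, angles in degrees, forces in N, time in s.
With the tool pointing down it reaches from about 300 to 850 mm from the base axis. Payload 4.2 kg.
Tool frame: the origin (TCP) lies on the centre line of the jaws, within the pads' length; the fingertips stand 11 mm ahead of it and the grasp point (between the pads) lies 8 mm behind it; z points along the fingers, y is the line along which they close (so a half turn about z gives the same grasp; the last joint's range is limited). The gripper opens to 91 mm and grips with 3 to 60 N. Pads are 32 mm wide; open, the fingers measure 118 mm over their backs; the gripper's body (76 mm by 178 mm) begins 60 mm behind the grasp point.
Start: joints at [75.459, 18.312, 89.639, -0, 72.044, -1.146], TCP at [133.215, 559.371, 224.976] pointing down, gripper open.
Joint ranges: [-177.97, 177.97], [-48.28, 115.42], [12.27, 149.76], [-77.06, 257.06], [2.81, 150.46], [-146.56, 146.56]. Speed limits (degrees/s): [147.25, 147.25, 180, 180, 180, 180].

INTERFACE

Orientations are given as [roll, pitch, yaw] about the fixed x, y, z axes, in that order (R = Rz(yaw) Ry(pitch) Rx(roll)).
In Python, from workcell import env, grab_frame, camera_model, models gives the robot as it stands.
- The arm moves only by the shell command python3 -m crank 'ROWS' [FORCE]. ROWS is text: rows parted by semicolons, each of 7 numbers parted by spaces: the closure, from -1 (fully open) to 1 (shut), so that 0 is half open, then the shift along the tool's x, y, z in mm, then the turn, a rotation vector about the tool's x, y, z in degrees. A call has 1 to 10 rows; each row shifts and turns the commanded pose from where the row before left it, along the tool's axes as they then stand; what a row does not reach is not made up. A row lasts 1/8 s, in which the tool goes at most 62.5 mm and 10.7 degrees, less where a joint would pass 70% of its speed; a pose out of reach is approached as far as the arm can. A call is refused whole if a number of a shift passes 62.5 or a number of a turn 10.7, either way. A call with a gripper value outside its range is refused whole. The fingers move at their own pace and stop on an object; FORCE is the grip in N (left out, the last holds). Time passes only in rows, so rows that do not move let the fingers close. It gives the time, the measured TCP pose, the force, the opening and the grip force at its end, in the units of the state.
- env.state(): the state, without advancing time (a new reading comes with each control period).
- grab_frame(name): name is "scene" or "top"; returns the picture (480x640x3 uint8, blue, green, red); there is no depth.
- camera_model(name): a dict with "K" (3x3 intrinsics, pixels), "R" (3x3) and "t" (3): a world point X has camera coordinates R X + t. Camera axes: x right, y down, z forward; pixel columns grow to the right and rows downward; lengths in mm; the calibration is good to about 2 mm. A picture is of the moment at which its call begins. camera_model takes no time and is no camera call.
- env.job_done(): hands the job in; it is judged then, once.
Trained networks look in the newest picture that a camera, given by its name, has taken for a name from the list of things; names that differ only in an ending like _2 or _b are one class to them, and where a whole thing is asked for, a point or a joint stands for the part that bears it (a point fixed in the world has none). Each returns a list of dicts, best first, with "p" (0 to 1); they miss things now and then, are a little off and sometimes report something else, mostly with a low value. They report only what shows in the picture. A call takes as long as a camera call.
- models.search_frame(name, camera): "point" ([x, y, z] in mm, in world coordinates, good to about 4 mm: the middle of the surface that is visible of it).
The state is a dict: "time_s": time; "qpos": joint angles; "qvel": joint speeds; "effort": joint torques, N m; "ee_pos": TCP position; "ee_rot": TCP orientation; "force": force on the tool from outside, world axes, zero at the start; "torque": the same for the moment, N m; "gripper_width": finger opening in mm; "gripper_force": force on a finger pad.
Only numpy, scipy, OpenCV 4.12 (cv2) and the standard library are available. Lean on these libraries where they do the work, as an engineer would, in place of code of your own. Each camera call takes 0.05 s, during which the arm holds its last target. There are 200 camera calls.

## Working session

There is one attempt and no reset: what is moved stays moved. The work goes in short steps, Python scripts to look and compute and a shell command to move; the robot and the scene stay as the last step left them, time stands still between calls to the robot, and variables do not carry over. Pictures are saved under pics/ and viewed, at most 10 in all, crops included, and the job is handed in when it is done.

```bash
ls; mkdir -p pics; python3 - <<'E'
from workcell import env, grab_frame, camera_model, models
import cv2, numpy as np
s=env.state(); print({k:np.round(v,3).tolist() for k,v in s.items()})
for c in ("scene","top"):
    im=grab_frame(c); cv2.imwrite(f"pics/{c}0.png",im)
    m=camera_model(c); print(c,np.round(m["K"],1).tolist(),np.round(m["R"],3).tolist(),np.round(m["t"],1).tolist())
    for n in ["carriage","axle_hole","axle_end","hub_face","wheel","keeper","pin_head","ring","ring_bow","jar","pot","brush","spanner"]:
        print(c,n,[(round(d["p"],2),np.round(d["point"],0).tolist()) for d in models.search_frame(n,c)[:2]])
E
```

```text
pics
{'time_s': 0.0, 'qpos': [75.46, 18.35, 89.707, -0.0, 72.043, -1.147], 'qvel': [-0.089, -0.07, -0.001, -0.035, -0.028, -0.074], 'effort': [0.001, -41.247, -23.197, 0.073, 0.046, -0.0], 'ee_pos': [133.072, 558.889, 224.134], 'ee_rot': [-179.9, -0.002, 166.608], 'force': [1.107, 0.375, -0.411], 'torque': [-0.011, 0.066, -0.016], 'gripper_force': 0.0, 'gripper_width': 91.619}
scene [[514.3, 0.0, 313.8], [0.0, 514.3, 232.0], [0.0, 0.0, 1.0]] [[0.633, 0.774, -0.021], [0.507, -0.435, -0.745], [-0.586, 0.46, -0.667]] [-287.9, -261.2, 1454.7]
scene carriage [(0.81, [576.0, 154.0, 104.0])]
scene axle_hole [(0.6, [574.0, 150.0, 104.0])]
scene axle_end [(0.69, [582.0, 152.0, 103.0]), (0.45, [512.0, -330.0, 68.0])]
scene hub_face [(0.77, [528.0, -18.0, 126.0])]
scene wheel [(0.59, [530.0, -16.0, 126.0])]
scene keeper [(0.7, [543.0, -312.0, 54.0])]
scene pin_head [(0.61, [540.0, -320.0, 69.0])]
scene ring [(0.45, [508.0, -334.0, 70.0])]
scene ring_bow [(0.73, [539.0, -319.0, 73.0])]
scene jar [(0.88, [658.0, -355.0, 72.0])]
scene pot [(0.97, [717.0, 9.0, 49.0])]
scene brush [(0.75, [709.0, 259.0, 19.0])]
scene spanner [(0.56, [737.0, -160.0, 3.0])]
top [[532.7, 0.0, 310.4], [0.0, 532.7, 235.6], [0.0, 0.0, 1.0]] [[0.013, -1.0, 0.02], [-0.99, -0.015, -0.138], [0.138, -0.018, -0.99]] [-108.1, 599.0, 910.8]
top carriage [(0.82, [561.0, 200.0, 130.0])]
top axle_hole [(0.97, [556.0, 201.0, 133.0])]
top axle_end [(0.8, [558.0, 199.0, 133.0])]
top hub_face [(0.76, [511.0, -4.0, 148.0])]
top wheel [(0.94, [509.0, -7.0, 144.0]), (0.19, [543.0, -302.0, 52.0])]
top keeper [(0.67, [542.0, -302.0, 55.0])]
top pin_head [(0.77, [534.0, -309.0, 66.0])]
top ring [(0.57, [515.0, -327.0, 66.0]), (0.26, [510.0, -7.0, 147.0])]
top ring_bow [(0.58, [515.0, -327.0, 66.0])]
top jar [(0.58, [631.0, -334.0, 93.0])]
top pot []
top brush [(0.68, [705.0, 278.0, 13.0]), (0.54, [513.0, -326.0, 64.0])]
top spanner [(0.64, [724.0, -155.0, 7.0])]
```

View pics/scene0.png

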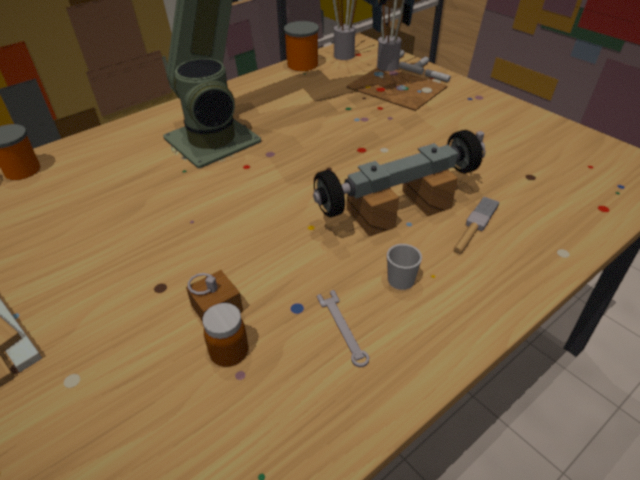

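View pics/top0.png

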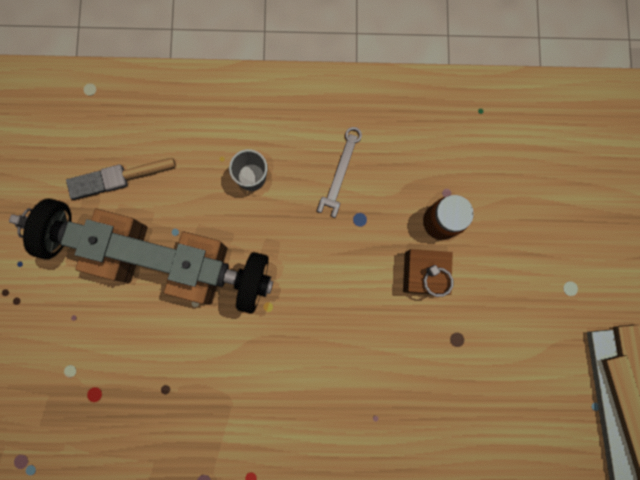

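The scene picture shows the near wheel around (330,192) and the keeper with pin at (212,288). The top picture shows the near wheel at (253,283), the axle end near (270,286), and the pin head at (434,270) with its ring at (438,283). I'll enlarge those areas in one composite.

```bash
python3 - <<'E'
import cv2, numpy as np
t=cv2.imread("pics/top0.png"); s=cv2.imread("pics/scene0.png")
def c(im,x,y): return cv2.resize(im[y:y+60,x:x+80],(400,300),interpolation=cv2.INTER_CUBIC)
o=np.vstack([np.hstack([c(t,215,250),c(t,395,240)]),np.hstack([c(s,290,165),c(s,175,260)])])
cv2.imwrite("pics/comp0.png",cv2.convertScaleAbs(o,alpha=1.6,beta=15))
E
```

```text
(no output)
```

View pics/comp0.png

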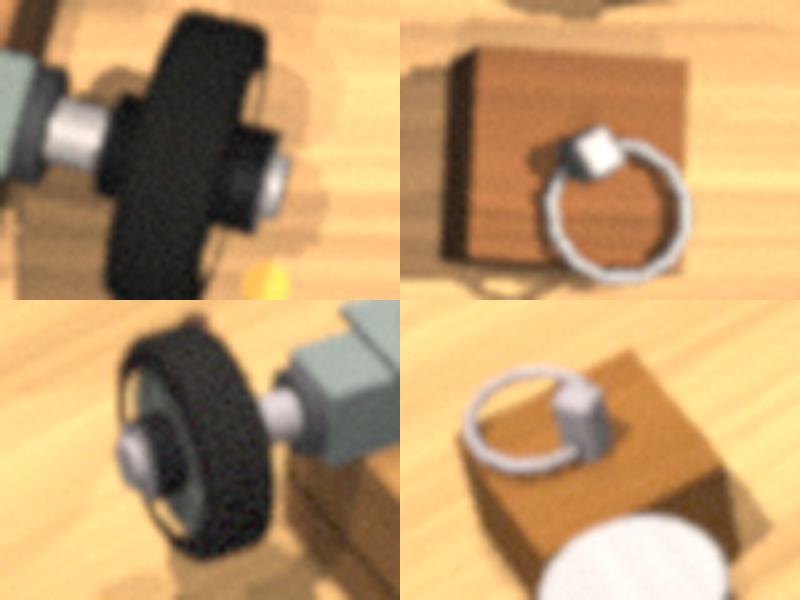

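The composite shows: in the top view, the axle tip near (271.5,287) and pin head top at (434.6,270), ring bow at about (441,295.5). In the scene view, the axle end face is at about (317,198) and the head top at (210.6,279.4).

```bash
cat > h.py <<'E'
import numpy as np
from workcell import env, grab_frame, camera_model, models
def ray(c,u,v):
    m=camera_model(c);K,R,t=(np.array(m[k]) for k in "KRt")
    return -R.T@t, R.T@np.linalg.solve(K,[u,v,1])
def atz(c,u,v,z):
    o,d=ray(c,u,v); return np.round(o+d*(z-o[2])/d[2],1)
def tri(a,b):
    (o1,d1),(o2,d2)=a,b
    k=np.linalg.lstsq(np.c_[d1,-d2],o2-o1,rcond=None)[0]
    p,q=o1+d1*k[0],o2+d2*k[1]; return np.round((p+q)/2,1),round(np.linalg.norm(p-q),1)
def proj(c,X):
    m=camera_model(c);x=m["K"]@(np.array(m["R"])@X+m["t"]); return np.round(x[:2]/x[2],1)
E
python3 - <<'E'
from h import *
for n,u,v,z in [("axle tip",271.5,287,112),("axle stub",230,277,120),("bolt1",92,240,135),("bolt2",186,265,135),("head",434.6,270,85),("bow",441.4,295.6,63),("ringc",438.4,282.4,63),("kUL",410.5,249.6,55),("kUR",452.6,252.4,55),("kLL",409,291.5,55),("kLR",451.6,294,55),("kB",404,291,0)]:
    print(n,atz("top",u,v,z))
for n,u,v,z in [("axle end",317,198,110),("head",210.6,279.4,85),("bow",188,290,63)]:
    print("s",n,atz("scene",u,v,z))
print(tri(ray("top",434.6,270),ray("scene",210.6,279.4)),tri(ray("top",271.5,287),ray("scene",317,198)))
E
```

```text
axle tip [505.1 -35.9 112. ]
axle stub [520.   31.2 120. ]
bolt1 [575.2 251.2 135. ]
bolt2 [537.2  99.8 135. ]
head [ 538.7 -311.    85. ]
bow [ 496.2 -327.5   63. ]
ringc [ 518.9 -322.8   63. ]
kUL [ 576.5 -276.6   55. ]
kUR [ 572.6 -351.2   55. ]
kLL [ 502.8 -272.9   55. ]
kLR [ 499.4 -347.6   55. ]
kB [ 505.6 -274.9    0. ]
s axle end [509.6 -33.  110. ]
s head [ 542.9 -312.2   85. ]
s bow [ 518.9 -349.9   63. ]
(array([ 539.3, -311.4,   81.4]), np.float64(1.2)) (array([506.7, -33.7, 108.3]), np.float64(4.9))
```

```bash
cat >> h.py <<'E'
def plan(x,y,z,yaw,n=1,c=-1):
    "rows taking the measured pose to the target (tool down) in n rows, tool axes"
    s=env.state(); p=np.array(s["ee_pos"]); y0=s["ee_rot"][2]
    d=(np.array([x,y,z])-p)/n; w=((yaw-y0+180)%360-180)/n
    for i in range(n):
        a=np.radians(y0+w*i); X=np.array([np.cos(a),np.sin(a),0]);Y=np.array([np.sin(a),-np.cos(a),0])
        print(c,*np.round([d@X,d@Y,-d[2]],1),0,0,round(-w,2),end=" ; ")
    print()
E
python3 - <<'E'
from h import *
import cv2
from scipy.optimize import minimize
ims={c:cv2.imread(f"pics/{c}0.png") for c in("top","scene")}
g={}
for c,im in ims.items():
    f=im.astype(float); sat=f.max(2)-f.min(2); g[c]=cv2.GaussianBlur((f.min(2)-0.8*sat),(0,0),0.8)
def ringpts(p,yaw,a):
    t=np.linspace(-2.3,2.3,60); r=23.75
    u=22+r*np.cos(t); v=r*np.sin(t)
    X=np.c_[u*np.cos(a),v,-7-u*np.sin(a)]
    R=np.array([[np.cos(yaw),-np.sin(yaw),0],[np.sin(yaw),np.cos(yaw),0],[0,0,1]])
    return X@R.T+p
def cost(q,cs):
    P=ringpts(np.array([q[0],q[1],70]),q[2],q[3]); v=0
    for c in cs:
        m=camera_model(c); x=(P@np.array(m["R"]).T+m["t"])@np.array(m["K"]).T; x=(x[:,:2]/x[:,2:]).astype(np.float32)
        v-=cv2.remap(g[c].astype(np.float32),x[None],None,cv2.INTER_LINEAR).mean()
    return v
for cs in (["top"],["scene"],["top","scene"]):
    b=min((minimize(cost,[538.5,-311.6,np.radians(y),a],(cs,),method="Nelder-Mead") for y in(-165,-155,-145) for a in(-.1,.05)),key=lambda r:r.fun)
    print(cs,np.round(b.x,2),round(np.degrees(b.x[2]),1),round(b.fun,1))
plan(497,-70,220,76,14)
E
```

```text
['top'] [ 5.3988e+02 -3.1288e+02 -2.6500e+00  5.0000e-02] -152.0 -80.6
['scene'] [ 5.3840e+02 -3.1554e+02 -2.8200e+00  4.0000e-02] -161.3 -78.4Traceback (most recent call last):
  File "<stdin>", line 21, in <module>
  File "<stdin>", line 21, in <genexpr>
    res = _minimize_neldermead(fun, x0, args, callback, bounds=bounds,
                               **options)
    fxcc = func(xcc)
    fx = function(np.copy(x), *(wrapper_args + args))
  File "<stdin>", line 17, in cost
ValueError: time passes only in moves, steps and waits
```

```bash
sed -i 's/^def ray/from functools import lru_cache\ncamera_model=lru_cache(camera_model)\ndef ray/' h.py; cat > fit.py <<'E'
from h import *
import cv2
from scipy.optimize import minimize
def fitring(g,cs,z,p0,yaws,angs,lock=False):
    def pts(p,yaw,a):
        t=np.linspace(-2.3,2.3,60); u=22+23.75*np.cos(t); v=23.75*np.sin(t)
        X=np.c_[u*np.cos(a),v,-7-u*np.sin(a)]; c,s=np.cos(yaw),np.sin(yaw)
        return X@np.array([[c,s,0],[-s,c,0],[0,0,1]])+p
    def cost(q):
        P=pts(np.array([q[0],q[1],z]),q[2],q[3]); v=0.05*np.hypot(q[0]-p0[0],q[1]-p0[1])**2
        for c in cs:
            m=camera_model(c); x=(P@np.array(m["R"]).T+m["t"])@np.array(m["K"]).T; x=(x[:,:2]/x[:,2:]).astype(np.float32)
            v-=cv2.remap(g[c],x[None],None,cv2.INTER_LINEAR).mean()
        return v
    b=min((minimize(cost,[*p0,np.radians(y),a],method="Nelder-Mead") for y in yaws for a in angs),key=lambda r:r.fun)
    print(cs,np.round(b.x,2),"yaw",round(np.degrees(b.x[2]),1),round(b.fun,1)); return b.x
def gray(im):
    f=im.astype(np.float32); return cv2.GaussianBlur(f.min(2)-0.8*(f.max(2)-f.min(2)),(0,0),0.8)
E
python3 - <<'E'
from fit import *
g={c:gray(cv2.imread(f"pics/{c}0.png")) for c in("top","scene")}
for cs in (["top"],["scene"],["top","scene"]): fitring(g,cs,70,(539,-311.8),(-165,-155,-145),(-.1,.05))
plan(497,-70,220,76,14)
E
```

```text
['top'] [ 5.3916e+02 -3.1158e+02 -2.5800e+00  5.0000e-02] yaw -148.1 -80.6
['scene'] [ 5.3983e+02 -3.1088e+02 -2.5400e+00 -1.0000e-01] yaw -145.6 -78.4
['top', 'scene'] [ 5.3940e+02 -3.1118e+02 -2.6000e+00 -1.0000e-01] yaw -148.7 -154.5
-1 -35.7 -37.7 0.4 0 0 6.47 ; -1 -39.7 -33.4 0.4 0 0 6.47 ; -1 -43.2 -28.8 0.4 0 0 6.47 ; -1 -46.2 -23.7 0.4 0 0 6.47 ; -1 -48.6 -18.3 0.4 0 0 6.47 ; -1 -50.3 -12.8 0.4 0 0 6.47 ; -1 -51.5 -7.0 0.4 0 0 6.47 ; -1 -51.9 -1.2 0.4 0 0 6.47 ; -1 -51.7 4.7 0.4 0 0 6.47 ; -1 -50.9 10.5 0.4 0 0 6.47 ; -1 -49.3 16.2 0.4 0 0 6.47 ; -1 -47.2 21.6 0.4 0 0 6.47 ; -1 -44.5 26.8 0.4 0 0 6.47 ; -1 -41.2 31.7 0.4 0 0 6.47 ;
```

```bash
python3 -m crank '0 -35.7 -37.7 0.4 0 0 6.5 ; 0.32 -39.7 -33.4 0.4 0 0 6.5 ; 0.32 -43.2 -28.8 0.4 0 0 6.5 ; 0.32 -46.2 -23.7 0.4 0 0 6.5 ; 0.32 -48.6 -18.3 0.4 0 0 6.5 ; 0.32 -50.3 -12.8 0.4 0 0 6.5 ; 0.32 -51.5 -7.0 0.4 0 0 6.5 ; 0.32 -51.9 -1.2 0.4 0 0 6.5 ; 0.32 -51.7 4.7 0.4 0 0 6.5 ; 0.32 -50.9 10.5 0.4 0 0 6.5' && python3 -m crank '0.32 -49.3 16.2 0.4 0 0 6.5 ; 0.32 -47.2 21.6 0.4 0 0 6.5 ; 0.32 -44.5 26.8 0.4 0 0 6.5 ; 0.32 -41.2 31.7 0.4 0 0 6.5 ; 0.32 0 0 0 0 0 0; 0.32 0 0 0 0 0 0' 10; python3 -c "
from h import *
plan(497,-70,112,76,3,0.32)"
```

```text
time_s: 2.65
ee_pos: [392.7, 107.7, 221.3]
ee_rot: [179.9, -0.0, 101.4]
force: [0.5, -0.6, 0.3]
gripper_width: 30.9
gripper_force: 0.0
time_s: 3.4
ee_pos: [494.4, -70.9, 219.1]
ee_rot: [-179.9, -0.0, 75.6]
force: [-0.0, -0.1, 0.2]
gripper_width: 31.0
gripper_force: 0.0
0.32 0.5 0.8 35.7 0 0 -0.13 ; 0.32 0.5 0.8 35.7 0 0 -0.13 ; 0.32 0.5 0.8 35.7 0 0 -0.13 ;
```

```bash
python3 -m crank '0.32 1 2 35.7 0 0 -0.3 ; 0.32 0.5 0.5 35.7 0 0 -0.1; 0.32 0 0 35 0 0 0; 0.32 0 0 0 0 0 0;0.32 0 0 0 0 0 0' && python3 - <<'E'
from h import *
import cv2
def c(im,x,y): return cv2.resize(im[y:y+60,x:x+80],(400,300),interpolation=cv2.INTER_CUBIC)
t=grab_frame("top"); s=grab_frame("scene"); cv2.imwrite("pics/top1.png",t); cv2.imwrite("pics/scene1.png",s)
cv2.imwrite("pics/c1.png",cv2.convertScaleAbs(np.hstack([c(t,235,255),c(s,280,160)]),alpha=1.6,beta=15))
print(env.state()["ee_pos"],env.state()["ee_rot"])
E
```

```text
time_s: 4.03
ee_pos: [498.4, -69.7, 114.3]
ee_rot: [179.9, -0.0, 76.1]
force: [-0.5, 1.0, -0.4]
gripper_width: 31.3
gripper_force: 0.0
[498.83559445 -70.13514325 114.69287239] [ 1.79801866e+02 -2.42158496e-02  7.60481447e+01]
```

View pics/c1.png

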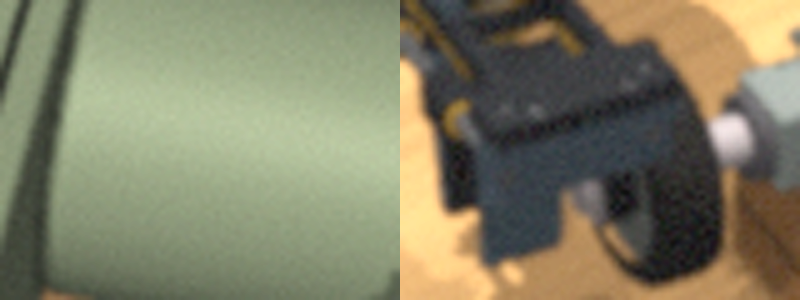

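The scene view shows both fingers just outboard of the axle, at roughly its height. The arm hides the top view. I'll advance gently.

```bash
python3 -m crank '0.32 4 -1.2 2.5 0 0 0; 0.32 6 0 0 0 0 0; 0.32 5 0 0 0 0 0;0.32 3 0 0 0 0 0;0.32 2 0 0 0 0 0;0.32 2 0 0 0 0 0;0.32 1 0 0 0 0 0' && python3 -m crank '0.32 2 0 0 0 0 0;0.32 2 0 0 0 0 0;0.32 2 0 0 0 0 0' && python3 -m crank '0.32 2 0 0 0 0 0;0.32 2 0 0 0 0 0'
```

```text
time_s: 5.0
ee_pos: [502.2, -47.7, 110.4]
ee_rot: [-180.0, -0.0, 76.0]
force: [0.6, 0.3, 0.4]
gripper_width: 31.0
gripper_force: 0.0
time_s: 5.38
ee_pos: [503.5, -42.5, 110.4]
ee_rot: [-180.0, 0.1, 76.0]
force: [-1.8, -4.8, -0.1]
gripper_width: 31.1
gripper_force: 2.0
time_s: 5.62
ee_pos: [504.5, -38.1, 110.4]
ee_rot: [-180.0, 0.0, 76.0]
force: [-0.6, -4.7, -0.3]
gripper_width: 31.0
gripper_force: 2.0
```

```bash
for i in 1 2; do python3 -m crank '0.32 1.5 0 0 0 0 0;0.32 1.5 0 0 0 0 0;0.32 1.5 0 0 0 0 0' | grep -E "pos|^force"; done;  python3 -m crank '0.32 1 0 0 0 0 0' | grep -E "pos|^force"
```

```text
ee_pos: [505.7, -33.6, 110.4]
force: [-0.8, -4.0, 0.8]
ee_pos: [506.7, -29.2, 110.4]
force: [-1.6, -3.5, 0.1]
ee_pos: [507.0, -28.3, 110.4]
force: [-1.3, -4.5, -0.3]
```

```bash
for i in 1 2 3; do python3 -m crank '0.32 1 0 0 0 0 0' | grep -E "pos|^force"; done
```

```text
ee_pos: [507.1, -27.7, 110.4]
force: [-1.5, -6.8, 0.3]
ee_pos: [507.2, -27.6, 110.5]
force: [-1.7, -9.4, 1.2]
ee_pos: [507.2, -27.5, 110.5]
force: [-2.5, -12.6, 0.8]
```

```bash
python3 -m crank '0.32 -4 0 0 0 0 0;0.32 -1.5 0 0 0 0 0;0.4 0 0 0 0 0 0;0.44 0 0 0 0 0 0;0.44 0 0 0 0 0 0' 5;  python3 -m crank '0.48 0 0 0 0 0 0;0.48 0 0 0 0 0 0;0.48 0 0 0 0 0 0'
```

```text
time_s: 7.5
ee_pos: [506.4, -30.6, 110.4]
ee_rot: [180.0, -0.0, 76.0]
force: [-0.4, -0.0, 0.2]
gripper_width: 25.3
gripper_force: 0.0
time_s: 7.88
ee_pos: [506.4, -30.8, 110.4]
ee_rot: [-180.0, -0.0, 76.0]
force: [0.3, 0.4, -0.9]
gripper_width: 23.8
gripper_force: 0.0
```

```bash
python3 -m crank '0.32 -1 0 0 0 0 0;0.32 -12 0 0 0 0 0;0.2 -20 0 -10 0 0 0;0.1 0 0 -45 0 0 0;0.1 0 0 -40 0 0 0;0.1 0 0 0 0 0 0' >/dev/null;  python3 -c "
from h import *
print(env.state()['ee_pos'])
plan(539.3,-311.4,180,31.5,6,0.1)"
```

```text
[500.16123954 -63.86765558 208.59987273]
0.1 -38.4 16.3 4.8 0 0 7.41 ; 0.1 -36.0 21.2 4.8 0 0 7.41 ; 0.1 -33.0 25.6 4.8 0 0 7.41 ; 0.1 -29.4 29.7 4.8 0 0 7.41 ; 0.1 -25.3 33.2 4.8 0 0 7.41 ; 0.1 -20.8 36.2 4.8 0 0 7.41 ;
```

```bash
python3 -m crank '0.1 -38.4 16.3 4.8 0 0 7.4 ; 0.1 -36.0 21.2 4.8 0 0 7.4 ; 0.1 -33.0 25.6 4.8 0 0 7.4 ; 0.1 -29.4 29.7 4.8 0 0 7.4 ; 0.1 -25.3 33.2 4.8 0 0 7.4 ; 0.1 -20.8 36.2 4.8 0 0 7.4;0.1 0 0 0 0 0 0;0.1 0 0 0 0 0 0';  python3 - <<'E'
from h import *
import cv2
def c(im,x,y): return cv2.resize(im[y:y+60,x:x+80],(400,300),interpolation=cv2.INTER_CUBIC)
t=grab_frame("top"); s=grab_frame("scene"); cv2.imwrite("pics/top2.png",t); cv2.imwrite("pics/scene2.png",s)
o=np.vstack([np.hstack([c(t,215,250),c(s,290,165)]),np.hstack([c(t,395,240),c(s,175,255)])])
cv2.imwrite("pics/c2.png",cv2.convertScaleAbs(o,alpha=1.6,beta=15))
plan(539.3,-311.4,81,31.5,3,0.1)
E
```

```text
time_s: 9.62
ee_pos: [537.0, -309.8, 175.4]
ee_rot: [-179.9, 0.0, 31.6]
force: [-0.2, 0.1, -0.3]
gripper_width: 41.3
gripper_force: 0.0
0.1 0.1 0.9 31.8 0 0 0.06 ; 0.1 0.1 0.9 31.8 0 0 0.06 ; 0.1 0.1 0.9 31.8 0 0 0.06 ;
```

View pics/c2.png

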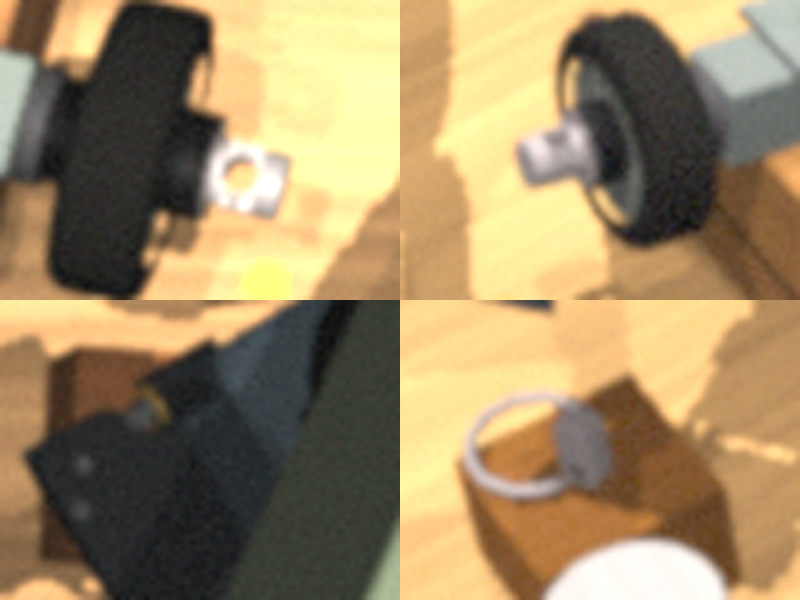

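The top view (upper left) shows the wheel home and the pin hole visible at composite (240,175), pixel (263,285). I can see bench through it, so it is only moderately tilted. The keeper pin is undisturbed. Next I'll measure the hole against the axle edges.

```bash
python3 - <<'E'
from h import *
import cv2
t=cv2.imread("pics/top2.png")
H=np.array([508.65,-21.7,121.]); cx=np.array([.970,-.242,0]); cy=np.array([.242,.970,0])
print("proj",proj("top",H),proj("top",H+11*cx-[0,0,11]),proj("top",H-11*cx-[0,0,11]),proj("top",H-14*cy-[0,0,11]))
# rectify: carriage x (cols, -25..25) / y (rows, +15..-25) on plane z=118, 12 px per mm
S=12; xs=np.arange(-25,25,1/S); ys=np.arange(20,-28,-1/S)
m=camera_model("top"); P=(H-[0,0,3])+xs[None,:,None]*cx+ys[:,None,None]*cy
x=(P@np.array(m["R"]).T+m["t"])@np.array(m["K"]).T; x=(x[...,:2]/x[...,2:]).astype(np.float32)
r=cv2.convertScaleAbs(cv2.remap(t,x,None,cv2.INTER_CUBIC),alpha=1.4)
for k in range(-20,21,5):
    cv2.line(r,(int((k+25)*S),0),(int((k+25)*S),8 if k else 600),(0,0,255),1); cv2.line(r,(0,int((20-k)*S)),(8 if k else 600,int((20-k)*S)),(0,0,255),1)
cv2.imwrite("pics/rect.png",r)
E
```

```text
proj [262.5 284.4] [264.7 278.2] [261.1 291.3] [271.2 286.9]
```

View pics/rect.png

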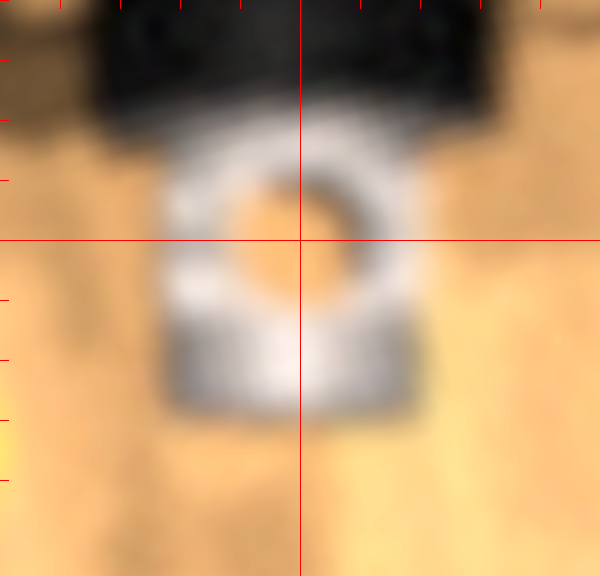

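Rectified view (12 px/mm): axle edges at columns 165 and 422, so its centre is at −0.5 mm. The mouth spans about columns 228–382, or +1 mm from the axle centre, with the +x wall visible. Along the axle it matches the felt position to about 0.3 mm. Now the pin.

```bash
python3 -m crank '0.1 0.6 2.2 40 0 0 0;0.1 0 0 36 0 0 0;0.1 0 0 14 0 0 0;0.1 0 0 4 0 0 0;0.1 0 0 0 0 0 0;0.1 0 0 0 0 0 0' 10; python3 -m crank '0.5 0 0 0 0 0 0;0.6 0 0 0 0 0 0;0.75 0 0 0 0 0 0;0.8 0 0 0 0 0 0;0.8 0 0 0 0 0 0' 10
```

```text
time_s: 10.48
ee_pos: [540.3, -312.2, 84.0]
ee_rot: [179.9, -0.1, 31.6]
force: [0.6, -0.3, 0.4]
gripper_width: 41.0
gripper_force: 0.0
time_s: 11.1
ee_pos: [539.6, -311.8, 82.8]
ee_rot: [180.0, -0.0, 31.6]
force: [-1.3, 0.3, 0.3]
gripper_width: 13.6
gripper_force: 10.0
```

```bash
python3 -m crank '1 0 0 0 0 0 0;1 0 0 -10 0 0 0;1 0 0 -20 0 0 0;1 0 0 -40 0 0 0;1 0 0 -45 0 0 0;1 0 0 -20 0 0 0;1 0 0 0 0 0 0' 18;  python3 -c "
from h import *
plan(508.65,-21.9,205,76,6,1)"
```

```text
time_s: 11.98
ee_pos: [540.4, -312.3, 219.8]
ee_rot: [179.8, -0.1, 31.6]
force: [-0.8, -1.2, -1.6]
gripper_width: 13.9
gripper_force: 18.0
1 20.9 -44.0 2.5 0 0 -7.4 ; 1 26.3 -40.9 2.5 0 0 -7.4 ; 1 31.4 -37.2 2.5 0 0 -7.4 ; 1 35.9 -32.8 2.5 0 0 -7.4 ; 1 39.9 -27.9 2.5 0 0 -7.4 ; 1 43.1 -22.6 2.5 0 0 -7.4 ;
```

```bash
python3 -m crank '1 20.9 -44.0 0 0 0 -7.4 ; 1 26.3 -40.9 0 0 0 -7.4 ; 1 31.4 -37.2 0 0 0 -7.4 ; 1 35.9 -32.8 0 0 0 -7.4 ; 1 39.9 -27.9 0 0 0 -7.4 ; 1 43.1 -22.6 0 0 0 -7.4;1 0 0 0 0 0 0;1 0 0 0 0 0 0' 18;  python3 -c "
from h import *
plan(508.65,-21.9,200,76,1,1)
import cv2
for c in ('top','scene'): cv2.imwrite('pics/%s3.png'%c,grab_frame(c))
s=cv2.imread('pics/scene3.png')
cv2.imwrite('pics/c3.png',cv2.convertScaleAbs(cv2.resize(s[130:220,280:400],(800,600),interpolation=cv2.INTER_CUBIC),alpha=1.6,beta=15))"
```

```text
time_s: 12.98
ee_pos: [507.5, -21.8, 216.8]
ee_rot: [-179.9, 0.0, 76.0]
force: [-0.8, -0.1, -1.0]
gripper_width: 13.7
gripper_force: 18.0
1 0.1 1.1 16.8 0 0 -0.0 ;
```

View pics/c3.png

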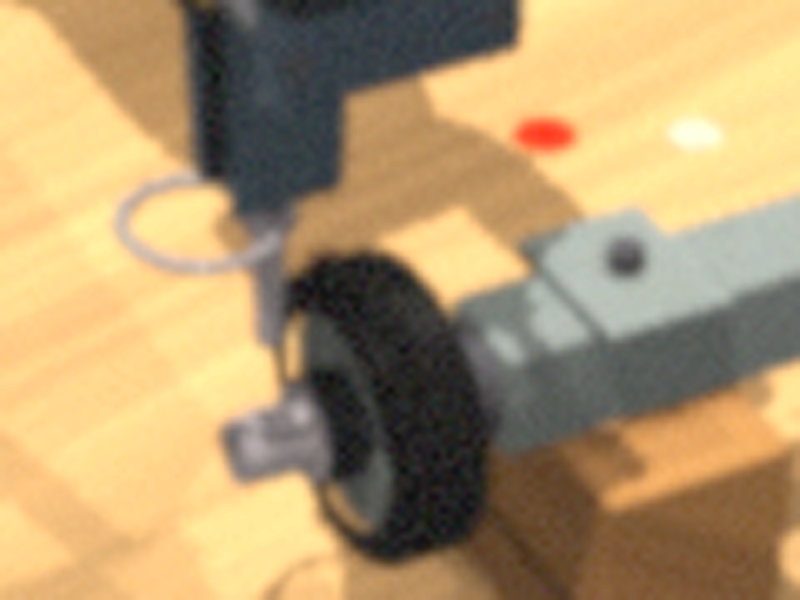

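The pin is held head up above the axle, with the ring about level and pointing outboard. The tip is at crop (270,348), pixel (320.5,182). I'll check this against the projections.

```bash
python3 - <<'E'
from h import *
p=np.array(env.state()["ee_pos"]);print(p)
f=lambda X:np.round((proj("scene",X)-[280,130])*800/120)
cy=np.array([.242,.970,0])
print("tip",f(p-[0,0,68.8]),f(p-[0,0,68.8]+5*cy),"under head",f(p-[0,0,27.8]),"crown hole",f(np.array([508.65,-21.7,121])),"axle end",f(np.array([505.3,-35.3,110])))
E
```

```text
[507.83132762 -22.52565583 217.04795552]
tip [267. 338.] [282. 334.] under head [265. 227.] crown hole [272. 409.] axle end [232. 450.]
```

```bash
python3 -m crank '1 0.6 1.2 12 0 0 0;1 0 0 8 0 0 0;1 0 0 3 0 0 0;1 0 0 0 0 0 0;1 0 0 0 0 0 0' 18 | grep -E "pos|^force";for i in 1 2 3; do python3 -m crank '1 0 0 1 0 0 0;1 0 0 0.5 0 0 0' | grep -E "pos|^force";done
```

```text
ee_pos: [509.4, -21.2, 194.9]
force: [0.6, -0.1, -1.4]
ee_pos: [509.2, -21.2, 193.2]
force: [0.6, 1.4, -0.7]
ee_pos: [509.1, -21.2, 191.6]
force: [-0.0, -0.2, -0.9]
ee_pos: [509.2, -21.2, 190.0]
force: [0.3, -0.4, -1.4]
```

```bash
python3 -m crank '1 -0.5 0 0 0 0 0;1 0 0 1 0 0 0' | grep -E "pos|^force";for i in 1 2 3; do python3 -m crank '1 0 0 0.7 0 0 0;1 0 0 0.3 0 0 0' | grep -E "pos|^force";done
```

```text
ee_pos: [509.1, -21.8, 189.2]
force: [-0.0, -0.2, -0.6]
ee_pos: [509.0, -21.7, 188.0]
force: [0.6, 0.3, -0.2]
ee_pos: [509.0, -21.7, 187.1]
force: [-0.4, -0.2, -1.2]
ee_pos: [509.1, -21.7, 186.1]
force: [0.3, 0.6, -1.7]
```

```bash
for i in 1 2 3 4; do python3 -m crank '1 0 0 0.7 0 0 0;1 0 0 0.7 0 0 0' | grep -E "pos|^force";done
```

```text
ee_pos: [509.1, -21.7, 184.7]
force: [0.2, 0.2, -0.8]
ee_pos: [509.1, -21.7, 183.3]
force: [-0.2, 0.1, -1.7]
ee_pos: [509.1, -21.7, 181.9]
force: [0.3, 0.3, -0.3]
ee_pos: [509.1, -21.7, 180.5]
force: [0.2, 0.3, -1.2]
```

```bash
for i in 1 2 3 4; do python3 -m crank '1 0 -0.1 1 0 0 0;1 0 0 1 0 0 0' | grep -E "pos|^force";done
```

```text
ee_pos: [509.0, -21.7, 178.5]
force: [0.7, -0.2, -1.2]
ee_pos: [508.9, -21.7, 176.4]
force: [-0.8, 1.1, -1.3]
ee_pos: [508.8, -21.6, 174.5]
force: [0.1, -0.7, -0.7]
ee_pos: [508.7, -21.6, 172.5]
force: [-0.4, 0.5, -0.9]
```

```bash
for i in 1 2 3 4 5; do python3 -m crank '1 0 0 1.3 0 0 0;1 0 0 1.3 0 0 0;1 0 0 1.2 0 0 0' | grep -E "pos|^force";done
```

```text
ee_pos: [508.7, -21.6, 168.6]
force: [0.4, 0.2, -0.6]
ee_pos: [508.7, -21.6, 164.9]
force: [-0.5, 0.4, -0.9]
ee_pos: [508.7, -21.6, 161.0]
force: [0.4, 0.9, -0.7]
ee_pos: [508.7, -21.6, 157.2]
force: [0.2, 0.4, -1.0]
ee_pos: [508.7, -21.6, 153.5]
force: [0.2, -0.7, -0.5]
```

```bash
for i in 1 2 3 4; do python3 -m crank '1 0 0 0.7 0 0 0;1 0 0 0.7 0 0 0' | grep -E "pos|^force";done
```

```text
ee_pos: [508.7, -21.6, 152.1]
force: [0.4, -0.6, -1.0]
ee_pos: [508.7, -21.6, 150.7]
force: [0.4, 0.8, -0.8]
ee_pos: [508.7, -21.6, 149.3]
force: [-0.0, 0.1, -1.8]
ee_pos: [508.8, -21.6, 148.4]
force: [-1.2, -0.2, 5.5]
```

Contact came at 148.5, against an expected 148.8 with the head seated, so the pin is home. I'll ease off, release, rise and look.

```bash
python3 -m crank '1 0 0 -0.8 0 0 0;0.65 0 0 0 0 0 0;0.5 0 0 0 0 0 0;0.3 0 0 0 0 0 0;0.3 0 0 0 0 0 0;0.3 0 0 -10 0 0 0;0.3 0 0 -30 0 0 0;0.3 0 0 -40 0 0 0;0.32 -36 0 0 0 0 0;0.32 -54 0 0 0 0 0' 10;python3 -m crank '0.32 -60 0 -30 0 0 0;0.32 -60 0 -20 0 0 0; 0.32 0 0 0 0 0 0'; python3 - <<'E'
from fit import *
for c in ('top','scene'): cv2.imwrite('pics/%s4.png'%c,grab_frame(c))
t,s=cv2.imread('pics/top4.png'),cv2.imread('pics/scene4.png')
def c(im,x,y): return cv2.resize(im[y:y+60,x:x+80],(400,300),interpolation=cv2.INTER_CUBIC)
cv2.imwrite('pics/c4.png',cv2.convertScaleAbs(np.hstack([c(t,215,250),c(s,285,165)]),alpha=1.6,beta=15))
g={"top":gray(t),"scene":gray(s)}
for cs in (["top"],["scene"],["top","scene"]): fitring(g,cs,136,(508.65,-21.7),(-110,-100),(-.1,.05))
E
```

```text
time_s: 21.58
ee_pos: [487.5, -109.2, 230.2]
ee_rot: [179.8, -0.0, 76.2]
force: [0.6, -0.1, 0.4]
gripper_width: 31.0
gripper_force: 0.0
time_s: 21.95
ee_pos: [458.9, -224.5, 278.7]
ee_rot: [179.7, 0.1, 75.7]
force: [-0.7, 0.3, -0.6]
gripper_width: 30.9
gripper_force: 0.0
['top'] [ 5.0953e+02 -2.1270e+01 -1.8700e+00  5.0000e-02] yaw -107.0 -97.2
['scene'] [ 5.057e+02 -2.084e+01 -1.690e+00 -7.000e-02] yaw -96.8 -81.6
['top', 'scene'] [ 5.0755e+02 -2.0920e+01 -1.7900e+00 -6.0000e-02] yaw -102.3 -178.5
```

View pics/c4.png

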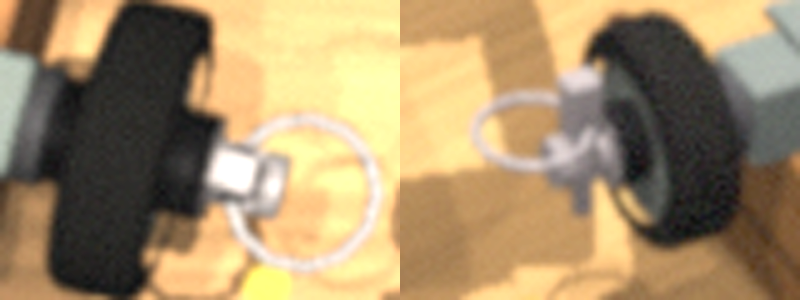

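The view shows the pin fully down through the axle, the shank visible below it at (580,195), and the ring level and pointing outboard. Now the ring.

```bash
python3 -c "
from h import *
print(env.state()['ee_pos']);plan(499.4,-58,170,76,4,0.32)"
```

```text
[ 458.87111176 -220.84187756  276.82269882]
0.32 42.0 -0.1 26.7 0 0 -0.02 ; 0.32 42.0 -0.1 26.7 0 0 -0.02 ; 0.32 42.0 -0.0 26.7 0 0 -0.02 ; 0.32 42.0 -0.0 26.7 0 0 -0.02 ;
```

```bash
python3 -m crank '0.32 45 0 22 0 0 0; 0.32 45 0 25 0 0 0; 0.32 42 0 28 0 0 0; 0.32 30 0 26 0 0 0; 0.32 4 0 3 0 0 0;0.32 0 0 0 0 0 0;0.32 0 0 0 0 0 0'; python3 -c "
from h import *
plan(499.9,-57,155,76,1,0.32)"
```

```text
time_s: 22.92
ee_pos: [499.7, -60.2, 173.4]
ee_rot: [179.9, -0.0, 76.0]
force: [0.7, -0.3, 1.0]
gripper_width: 30.9
gripper_force: 0.0
0.32 3.2 -0.6 18.4 0 0 -0.02 ;
```

```bash
python3 -m crank '0.32 3 -0.6 8 0 0 0;0.32 0 0 8 0 0 0;0.32 0 0 5 0 0 0;0.32 0 0 3 0 0 0;0.32 0 0 3 0 0 0;0.32 0 0 3 0 0 0'|grep -E "pos|^force"; for i in 1 2 3; do python3 -m crank '0.32 0 0 2.5 0 0 0;0.32 0 0 2.5 0 0 0;0.32 0 0 2.5 0 0 0'|grep -E "pos|^force";done
```

```text
ee_pos: [499.4, -56.8, 142.4]
force: [-0.8, -0.8, 1.4]
ee_pos: [499.7, -56.5, 135.1]
force: [-1.0, 1.2, 2.7]
ee_pos: [499.4, -56.3, 127.4]
force: [0.1, 1.5, 4.2]
ee_pos: [499.8, -56.9, 119.8]
force: [1.6, -0.1, 2.4]
```

```bash
python3 -m crank '0.32 0 0 2.5 0 0 0;0.32 0 0 2.5 0 0 0;0.32 0 0 2.5 0 0 0'|grep -E "pos|^force"; for i in 1 2 3; do python3 -m crank '0.32 1.5 0 0.4 0 0 0;0.32 1.5 0 0.4 0 0 0'|grep -E "pos|^force";done
```

```text
ee_pos: [499.3, -56.8, 112.3]
force: [-0.2, -1.2, 2.8]
ee_pos: [499.4, -53.9, 111.1]
force: [1.1, -2.6, -0.0]
ee_pos: [500.4, -50.7, 110.5]
force: [-0.2, -1.6, -0.4]
ee_pos: [501.3, -47.7, 109.9]
force: [-0.8, -1.9, -0.7]
```

```bash
for i in 1 2 3; do python3 -m crank '0.32 1.2 0 0 0 0 0'|grep -E "pos|^force";done; for i in 1 2 3; do python3 -m crank '0.32 0.7 0 0 0 0 0'|grep -E "pos|^force";done
```

```text
ee_pos: [501.6, -46.5, 109.9]
force: [-1.1, -1.8, -2.0]
ee_pos: [501.8, -45.4, 109.9]
force: [-0.7, -2.7, -0.5]
ee_pos: [502.1, -44.2, 109.9]
force: [-0.4, -3.2, -0.8]
ee_pos: [502.2, -44.0, 109.9]
force: [-1.3, -4.7, -1.5]
ee_pos: [502.2, -43.8, 109.8]
force: [-1.3, -6.4, -1.5]
ee_pos: [502.3, -43.7, 109.8]
force: [-1.9, -8.9, -1.6]
```

The stall is at 22.8 mm outboard, against a predicted 22.7, so the ring is on its stop. I'll back off and look.

```bash
python3 -m crank '0.32 -2 0 0 0 0 0;0.32 -10 0 0 0 0 0;0.32 -30 0 0 0 0 0;0.32 -50 0 -20 0 0 0;0.32 -55 0 -50 0 0 0;0.32 -55 0 -40 0 0 0;0.32 0 0 0 0 0 0;0.32 0 0 0 0 0 0'; python3 - <<'E'
from fit import *
for c in ('top','scene'): cv2.imwrite('pics/%s5.png'%c,grab_frame(c))
t,s=cv2.imread('pics/top5.png'),cv2.imread('pics/scene5.png')
def c(im,x,y): return cv2.resize(im[y:y+60,x:x+80],(400,300),interpolation=cv2.INTER_CUBIC)
cv2.imwrite('pics/c5.png',cv2.convertScaleAbs(np.hstack([c(t,215,250),c(s,285,165)]),alpha=1.6,beta=15))
for n in("jar","pot","brush","spanner"): print(n,[(round(d["p"],2),np.round(d["point"]).tolist()) for d in models.search_frame(n,"scene")[:1]])
E
```

```text
time_s: 27.68
ee_pos: [457.0, -224.9, 208.4]
ee_rot: [-180.0, -0.1, 76.0]
force: [0.8, -0.2, -0.1]
gripper_width: 31.1
gripper_force: 0.0
jar [(0.84, [654.0, -358.0, 73.0])]
pot [(0.88, [718.0, 10.0, 48.0])]
brush [(0.8, [709.0, 261.0, 20.0])]
spanner [(0.88, [734.0, -159.0, 3.0])]
```

View pics/c5.png

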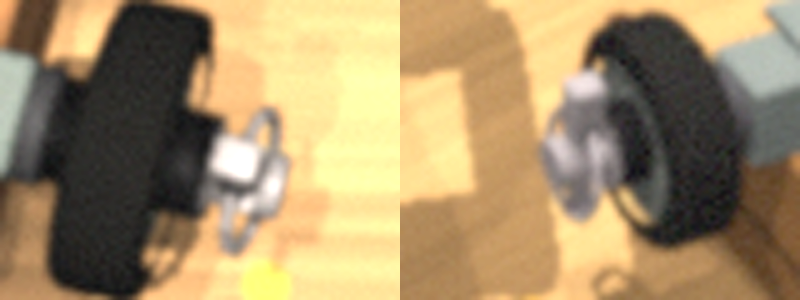

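The ring hangs astride the axle, with its bow below and close to the shank. A quick angle check, with no robot time used.

```bash
python3 - <<'E'
from fit import *
f=lambda X:np.round((proj("top",X)-[215,250])*5)
f2=lambda X:np.round((proj("scene",X)-[285,165])*5+[400,0])
cx=np.array([.97,-.242,0]);ob=np.array([-.242,-.97,0])
for a in(1.2,1.3,1.41):
    b=np.array([508.5,-21.7,129])+22*np.cos(a)*ob-[0,0,22*np.sin(a)]
    print(a,"sides",f(b+23.75*cx),f(b-23.75*cx),f2(np.array([508.5,-21.7,129])+46*np.cos(a)*ob-[0,0,46*np.sin(a)]))
g={c:gray(cv2.imread(f"pics/{c}5.png")) for c in("top","scene")}
for cs in (["top"],["scene"],["top","scene"]): fitring(g,cs,136,(508.65,-21.7),(-104,),(1.2,1.4))
E
```

```text
1.2 sides [282. 111.] [244. 251.] [544. 208.]
1.3 sides [277. 109.] [238. 249.] [554. 208.]
1.41 sides [269. 108.] [232. 248.] [564. 207.]
['top'] [508.01 -21.48  -1.83   1.41] yaw -104.7 -62.5
['scene'] [506.25 -15.53  -2.04   1.41] yaw -116.8 -67.5
['top', 'scene'] [507.86 -20.98  -1.87   1.42] yaw -107.2 -121.7
```

The fit gives 1.41 rad, which is the stop. Handing in.

```bash
python3 -c "
from workcell import env
print(env.job_done())"
```

```text
the job is handed in; nothing more can be done
None
```

The job is handed in, with no verdict shown: wheel pushed home, pin seated through the axle with its ring outboard, ring swung down to its 1.41 rad stop against the shank and released; jar, pot, brush and spanner show no movement beyond the detector's error, at about 28 s of the 72 s.

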